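# Pour only the walnuts from a divided snack dish

### The arm

A 6-joint arm with a two-finger parallel gripper is mounted at the origin on a cart in front of the work surface, level with it; the furniture and walls round the work are solid. World frame = base frame: x ahead of the robot, y to its left, z up, the work surface at z = 0. Lengths are in mm, angles in degrees, forces in N, time in s.
With the tool pointing down it reaches from about 225 to 875 mm from the base axis. Payload 3.4 kg.
Tool frame: the origin (TCP) lies at the very end of the fingers, on their centre line; the grasp point (between the pads) lies 19 mm behind it; z points along the fingers, y is the line along which they close (so a half turn about z gives the same grasp; the last joint's range is limited). The gripper opens to 85 mm and grips with 20 to 120 N. Pads are 22 mm wide; open, the fingers measure 114 mm over their backs; the gripper's body (76 mm by 85 mm) begins 54 mm behind the grasp point. The pads swing forward as they close: fully open they stand 13 mm farther back than shut.
Start: joints at [-74.886, 15.808, 86.224, -0, 77.962, -6.933], TCP at [215.842, -532.987, 231.328] pointing down, gripper open.
Joint ranges: [-165.64, 165.64], [-43.16, 119.46], [12.63, 154.43], [-67.54, 247.53], [6.08, 155.33], [-154.97, 154.97]. Speed limits (degrees/s): [147.25, 147.25, 180, 180, 180, 180].

### API

Orientations are given as a 3x3 rotation matrix whose columns are the frame's x, y, z axes.
In Python, from plant import r gives the robot as it stands.
- The arm moves only by the tool play_rows, never from a script. Its argument "rows" is a list of rows, each an object of numbers: "rx", "ry", "rz": the turn, a rotation vector about the tool's x, y, z in degrees; "dx", "dy", "dz": the shift along the tool's x, y, z in cm; "jaw": the finger opening in cm, from 0 to 8.54. A call has 1 to 12 rows; each row shifts and turns the commanded pose from where the row before left it, along the tool's axes as they then stand; what a row does not reach is not made up. A row lasts 1/10 s, in which the tool goes at most 50 mm and 8.59 degrees, less where a joint would pass 70% of its speed; a pose out of reach is approached as far as the arm can. A call is refused whole if a number of a shift passes 5 or a number of a turn 8.59, either way. A call with a gripper value outside its range is refused whole. The fingers move at their own pace and stop on an object; "force" is the grip in N (left out, the last holds). Time passes only in rows, so rows that do not move let the fingers close. It gives the time, the measured TCP pose, the force, the opening and the grip force at its end, in the units of the state.
- r.read_state(): the state, without advancing time (a new reading comes with each control period).
- r.get_image(name): name is "side" or "top"; returns a dict with "frame" (384x512x3 uint8, blue, green, red), "range_z" (384x512 float32, mm along the optical axis (not along the pixel's ray), 0 where there is no reading), "intrinsics" (3x3 intrinsics, pixels), "rvec" (rotation vector, rad) and "tvec" (3), from world to camera coordinates, as OpenCV has them. Camera axes: x right, y down, z forward; pixel columns grow to the right and rows downward; lengths in mm; the calibration is good to about 2 mm. A picture is of the moment at which its call begins.
- r.close_job(): hands the job in; it is judged then, once.
Trained networks look in a picture, given as the dict that the camera call returned (one of the last four; its "shot" number tells which), for a name from the list of things; names that differ only in an ending like _2 or _b are one class to them, and where a whole thing is asked for, a point or a joint stands for the part that bears it (a point fixed in the world has none). Each returns a list of dicts, best first, with "p" (0 to 1); they miss things now and then, are a little off and sometimes report something else, mostly with a low value. They report only what shows in the picture. A call takes as long as a camera call.
- r.spot_in(name, picture): "xyz" ([x, y, z] in mm, in world coordinates, good to about 4 mm: the middle of the surface that is visible of it).
- r.mark_of(name, picture): "xyz" ([x, y, z] in mm, in world coordinates, good to about 4 mm: a listed point, or the origin of a listed thing).
The state is a dict: "clock": time; "joints": joint angles; "joint_vel": joint speeds; "effort": joint torques, N m; "tool_pos": TCP position; "tool_rot": TCP orientation; "force": force on the tool from outside, world axes, zero at the start; "ft_torque": the same for the moment, N m; "width": finger opening in mm; "grasp_force": force on a finger pad.
Only numpy, scipy, OpenCV 4.12 (cv2) and the standard library are available. Lean on these libraries where they do the work, as an engineer would, in place of code of your own. Each camera call takes 0.05 s, during which the arm holds its last target. There are 200 camera calls.

### The job

Without touching the nuts or sweets, gently turn the two-section dish on its tipping stand by its posts until the gap of the walnut section points to the blue bowl, then press the blue paddle down to tip the dish so that both walnuts roll into the bowl, and let the dish come back level. The red sweets must stay in the dish, and the other things on the worktop stay where they are.

Things in the scene. Friction and masses are not known exactly. Their poses are not given: they have to be found in the camera images.
- stand: Wooden stand, fixed. Origin: on the worktop under the centre of the level dish. x is the pouring direction (to the bowl, roughly the robot's right), y runs along the tipping axis, z up; the paddle is on the -y side, roughly nearest the robot. Foot 110 x 190 mm; two uprights at x = 40, y = +-88 mm, 113 mm high, carry the tipping axis at x = 40, z = 100 mm.
- tipper (a joint): Tipping of the steel cradle with the dish, rad: 0 level (rests on its stop), 0.95 fully tipped towards the stand's +x. A spring and the weight bring it back to 0 when the paddle is let go; the paddle needs about 2 to 5 N. The walnuts roll out at about 0.6 to 0.75 rad.
- paddle (a point): Centre of the top of the blue paddle (44 x 32 x 8 mm) on the cradle's lever, at x = 138, y = -108, z = 154 mm in the stand's frame when level. The lever, 112 mm long, rises 27 degrees from the tipping axis; pressing the paddle straight down by 102 mm tips the cradle fully; it then slopes 27 degrees the other way, nearly under its start.
- dish (a joint): Turn of the dish on the cradle about its own axis, rad, counter-clockwise from above positive, range +-2.4. 0: divider along the pouring direction, axes parallel to the stand's; -1.57: gap_a points to the bowl; +1.57: gap_b points to the bowl. Stiff: it stays where it is left; a push of about 1 N on a post turns it.
- dish_mid (a point): Centre of the dish's inner floor, 115 mm up when level; x along the divider to post_a, y to gap_a, z up. White dish, 132 mm wide inside, walls 4 mm thick, 24 mm high, halved by a like divider. Each half has a 66 mm pouring gap in mid-arc with a 3.5 mm sill and a tongue to 84 mm from the centre. A section whose gap is within 20 degrees of the stand's +x empties when tipped.
- post_a (a point): Centre of the knob (15 mm ball) on top of the dark upright turning post at the +x end of the divider, 74 mm from the dish's axis. The post is 12 mm thick and stands free from 141 to 177 mm above the worktop, over a 20 mm wide white foot.
- post_b (a point): The same on the other post, at the -x end of the divider.
- gap_a (a point): Middle of the pouring gap of the section on the dish's +y side, 70 mm from the axis, at floor height.
- gap_b (a point): Middle of the pouring gap of the section on the dish's -y side.
- bowl: Loose blue bowl, 140 mm across, 44 mm high, 0.4 kg, under the pouring side of the dish. Origin: centre of its underside, z up.
- walnut_1: Walnut, brown ball of 28 mm with a dark seam, 12 g. Origin: its centre. Both walnuts lie in the same section, which may be either.
- walnut_2: Walnut, brown ball of 28 mm with a dark seam, 12 g. Origin: its centre. Both walnuts lie in the same section, which may be either.
- sweet_1: Round sweet in red foil with a gold band, 26 mm, 12 g. Origin: its centre. Both sweets lie in the other section.
- sweet_2: Round sweet in red foil with a gold band, 26 mm, 12 g. Origin: its centre. Both sweets lie in the other section.
- timer: Red and white kitchen timer, 63 mm wide, 48 mm high, bystander. Origin: centre of its underside.
- balm_tin: Low white round pot, 90 mm wide, 32 mm high, bystander. Origin: centre of its underside.
- tin_paste: Green tin, 57 mm wide, 72 mm high, bystander. Origin: centre of its underside.

How it is judged:
By the outcome, as a careful person would: the job done as asked, in the order asked, and still so for the second after the job is handed in, with the robot touching nothing.
It also fails if it takes over 51 s, if anything falls off the work surface, if the arm or the gripper's body presses on something with over 40 N, if the wrist force passes 120 N, or if a joint passes its speed limit or range.

## Working session

There is one attempt and no reset: what is moved stays moved. The work goes in short steps, Python scripts to look and compute and a tool call to move; the robot and the scene stay as the last step left them, time stands still between calls to the robot, and variables do not carry over. Pictures are saved under pics/ and viewed, at most 10 in all, crops included, and the job is handed in when it is done.

Besides the shell and the picture viewer there is one more tool, called after "Emit:" as name(argument=value, ...), one argument or row to a line, values as JSON. play_rows: Moves the arm, as the interface text tells. Its arguments: {"type":"object","properties":{"rows":{"type":"array","items":{"type":"object","properties":{"rx":{"type":"number"},"ry":{"type":"number"},"rz":{"type":"number"},"dx":{"type":"number"},"dy":{"type":"number"},"dz":{"type":"number"},"jaw":{"type":"number"}}}},"force":{"type":"number"}},"required":["rows"]}

```bash
mkdir -p pics; python3 - <<'E'
from plant import r
import cv2,numpy as np
ims={n:r.get_image(n) for n in("side","top")}
for n,p in ims.items():
    cv2.imwrite(f"pics/{n}0.png",p["frame"])
    for t in["stand","paddle","dish_mid","post_a","gap_a","bowl","walnut_1","sweet_1","timer","balm_tin","tin_paste"]:
        print(n,t,[(np.round(d["xyz"]).astype(int).tolist(),round(d["p"],2)) for d in r.mark_of(t,p)][:4])
print(r.read_state())
E
```

```text
side stand [([606, 53, -1], 0.67)]
side paddle [([450, -49, 152], 0.68)]
side dish_mid [([600, 49, 118], 0.87)]
side post_a [([629, 117, 175], 0.59)]
side gap_a [([664, 22, 110], 0.78), ([539, 81, 111], 0.64)]
side bowl [([570, -62, 1], 0.66), ([637, 59, 128], 0.44)]
side walnut_1 [([571, 79, 126], 0.57), ([560, 45, 126], 0.57)]
side sweet_1 [([636, 59, 129], 0.44)]
side timer [([575, -302, 0], 0.76)]
side balm_tin [([665, -301, -2], 0.6), ([637, 57, 126], 0.31)]
side tin_paste []
top stand [([604, 56, 2], 0.71)]
top paddle [([458, -52, 155], 0.56), ([539, 83, 116], 0.52)]
top dish_mid [([541, 79, 117], 0.56), ([602, 60, 112], 0.55), ([564, -68, 1], 0.41)]
top post_a [([569, -14, 177], 0.85), ([632, 121, 178], 0.73)]
top gap_a [([540, 81, 116], 0.65), ([663, 25, 113], 0.64)]
top bowl [([563, -68, -2], 0.62)]
top walnut_1 [([570, 82, 129], 0.64), ([559, 47, 130], 0.45)]
top sweet_1 [([640, 62, 131], 0.48), ([634, 29, 125], 0.47)]
top timer [([575, -303, 0], 0.84)]
top balm_tin [([667, -300, 1], 0.59)]
top tin_paste [([723, -206, -5], 0.75)]
{'clock': 1.2, 'joints': array([-7.48847854e+01,  1.58066650e+01,  8.62249797e+01,  1.90211208e-04,
        7.79621554e+01, -6.93402225e+00]), 'joint_vel': array([ 0.0334002 , -0.04043273, -0.01463306, -0.02350413, -0.05050999,
        0.02970577]), 'effort': array([-5.17910212e-04, -4.16667867e+01, -2.46096647e+01, -4.52666181e-04,
        2.48566184e-04,  5.79120410e-06]), 'tool_pos': array([ 215.84866414, -532.97817263,  231.3364614 ]), 'tool_rot': array([[ 9.26861856e-01,  3.75402583e-01,  3.13513982e-05],
       [ 3.75402584e-01, -9.26861850e-01, -1.03619600e-04],
       [-9.84065053e-06,  1.07810450e-04, -9.99999994e-01]]), 'force': array([ 0.93322289, -0.89891001, -0.30640844]), 'ft_torque': array([-0.00501198, -0.02503506, -0.00311195]), 'grasp_force': 0.0, 'width': 85.39120193305511}
```

View pics/top0.png

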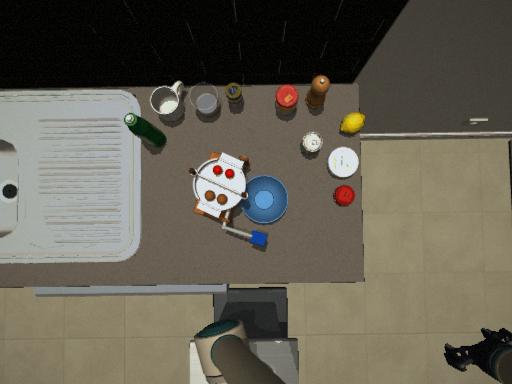

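View pics/side0.png

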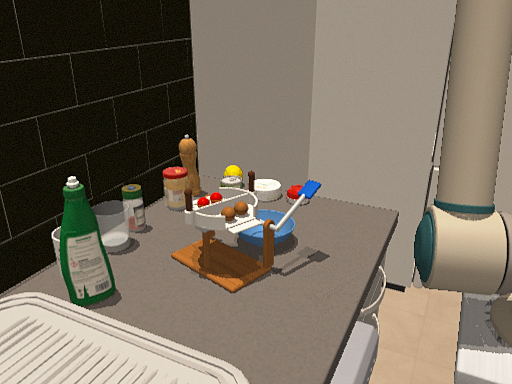

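Top view: the stand sits at about px (219,184) with the bowl to its right at (265,199). The walnuts are in the robot-side section at (210,197) and (222,199), the sweets in the far section at (217,170) and (230,173), and the paddle at (260,239).

By the networks, stand x points along about -106.5° and the divider along -115°, so the dish is at about -8.5°. The walnuts are in section b, so the dish has to turn about +98° (counter-clockwise). I'll cage post_a at (569,-14) between open fingers and carry it round.

Emit:
play_rows(
  rows=[
    {"rz": -8.5,"jaw": 4},
    {"rz": -8.5},
    {"rz": -8.5},
    {"rz": -8.5},
    {"rz": -8.5},
    {"dx": 2,"dy": 0.3},
    {"dx": 3.8,"dy": 0.6},
    {"dx": 3.8,"dy": 0.6},
    {"dx": 3.8,"dy": 0.6},
    {"dx": 3.8,"dy": 0.6},
    {"dx": 3.8,"dy": 0.6},
    {"dx": 3.8,"dy": 0.6},
  ],
)

```text
invalid input
```

Emit:
play_rows(
  rows=[
    {"dx": 3.8,"dy": 0.6},
    {"dx": 3.8,"dy": 0.6},
    {"dx": 3.8,"dy": 0.6},
    {"dx": 3.8,"dy": 0.6},
    {"dx": 3.8,"dy": 0.6},
    {"dx": 3.8,"dy": 0.6},
    {"dx": 3.8,"dy": 0.6},
    {"dx": 3.8,"dy": 0.6},
    {"dx": 3.8,"dy": 0.6},
    {"dx": 3,"dy": 0.2},
    {},
    {},
  ],
)

```text
invalid input
```

```bash
cat > h.py <<'E'
import numpy as np, cv2
from scipy.spatial.transform import Rotation as Ro
from plant import r
def down(a): # tool down, y axis at world angle a (deg)
    a=np.radians(a); y=np.array([np.cos(a),np.sin(a),0]); z=np.array([0,0,-1.]); return np.c_[np.cross(y,z),y,z]
def delta(p,R):
    s=r.read_state(); return (s["tool_rot"].T@(np.array(p)-s["tool_pos"])/10).round(2), Ro.from_matrix(s["tool_rot"].T@R).as_rotvec(degrees=True).round(1)
def show(names,cams=("side","top"),k=4):
    o={}
    for n in cams:
        p=r.get_image(n); o[n]=p
        for t in names: print(n,t,[(np.round(d["xyz"]).astype(int).tolist(),round(d["p"],2)) for d in r.mark_of(t,p)][:k])
    return o
E
python3 - <<'E'
from h import *
o=show(["post_a","dish_mid"])
s=r.read_state();print(s["clock"],s["tool_pos"],s["tool_rot"],s["width"])
print(delta([569,-14,150],down(-25)))
cv2.imwrite("pics/s1.png",cv2.resize(o["side"]["frame"][130:310,140:400],None,fx=3,fy=3))
E
```

```text
side post_a [([569, -16, 180], 0.83), ([631, 117, 171], 0.66)]
side dish_mid [([601, 50, 115], 0.96)]
top post_a [([631, 122, 179], 0.92)]
top dish_mid [([602, 58, 112], 0.93)]
1.5 [ 215.83642965 -532.99081646  231.3388416 ] [[ 9.26875489e-01  3.75368923e-01  1.09416858e-05]
 [ 3.75368922e-01 -9.26875484e-01 -1.00976647e-04]
 [-2.77619151e-05  9.76999483e-05 -9.99999995e-01]] 85.0417436678485
(array([ 52.22, -34.85,   8.13]), array([  0.,   0., -43.]))
```

View pics/s1.png

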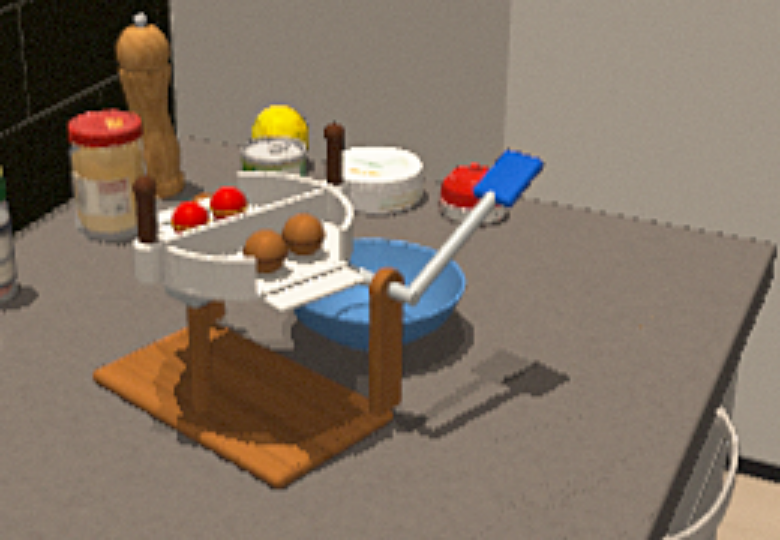

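The moves were refused as invalid. The picture shows the dish untouched, with post_a (far knob) at crop px (335,130) and post_b at (145,185). I'll give every field in the rows this time.

Emit:
play_rows(
  rows=[
    {"dx": 0,"dy": 0,"dz": 0,"rx": 0,"ry": 0,"rz": -8.5,"jaw": 4},
    {"dx": 0,"dy": 0,"dz": 0,"rx": 0,"ry": 0,"rz": -8.5,"jaw": 4},
    {"dx": 0,"dy": 0,"dz": 0,"rx": 0,"ry": 0,"rz": -8.5,"jaw": 4},
    {"dx": 0,"dy": 0,"dz": 0,"rx": 0,"ry": 0,"rz": -8.5,"jaw": 4},
    {"dx": 0,"dy": 0,"dz": 0,"rx": 0,"ry": 0,"rz": -8.5,"jaw": 4},
    {"dx": 2,"dy": 0.3,"dz": 0,"rx": 0,"ry": 0,"rz": 0,"jaw": 4},
    {"dx": 3.8,"dy": 0.6,"dz": 0,"rx": 0,"ry": 0,"rz": 0,"jaw": 4},
    {"dx": 3.8,"dy": 0.6,"dz": 0,"rx": 0,"ry": 0,"rz": 0,"jaw": 4},
    {"dx": 3.8,"dy": 0.6,"dz": 0,"rx": 0,"ry": 0,"rz": 0,"jaw": 4},
    {"dx": 3.8,"dy": 0.6,"dz": 0,"rx": 0,"ry": 0,"rz": 0,"jaw": 4},
    {"dx": 3.8,"dy": 0.6,"dz": 0,"rx": 0,"ry": 0,"rz": 0,"jaw": 4},
    {"dx": 3.8,"dy": 0.6,"dz": 0,"rx": 0,"ry": 0,"rz": 0,"jaw": 4},
  ],
  force=20,
)

```text
clock: 2.7
tool_pos: [358.4, -323.1, 231.4]
tool_rot: [[0.432, 0.902, 0.001], [0.902, -0.432, 0.0], [0.001, 0.0, -1.0]]
force: [0.0, 0.0, -0.0]
width: 39.9
grasp_force: 0.0
```

Emit:
play_rows(
  rows=[
    {"dx": 3.8,"dy": 0.6,"dz": 0,"rx": 0,"ry": 0,"rz": 0,"jaw": 4},
    {"dx": 3.8,"dy": 0.6,"dz": 0,"rx": 0,"ry": 0,"rz": 0,"jaw": 4},
    {"dx": 3.8,"dy": 0.6,"dz": 0,"rx": 0,"ry": 0,"rz": 0,"jaw": 4},
    {"dx": 3.8,"dy": 0.6,"dz": 0,"rx": 0,"ry": 0,"rz": 0,"jaw": 4},
    {"dx": 3.8,"dy": 0.6,"dz": 0,"rx": 0,"ry": 0,"rz": 0,"jaw": 4},
    {"dx": 3.8,"dy": 0.6,"dz": 0,"rx": 0,"ry": 0,"rz": 0,"jaw": 4},
    {"dx": 3.8,"dy": 0.6,"dz": 0,"rx": 0,"ry": 0,"rz": 0,"jaw": 4},
    {"dx": 3.8,"dy": 0.6,"dz": 0,"rx": 0,"ry": 0,"rz": 0,"jaw": 4},
    {"dx": 3.8,"dy": 0.6,"dz": 0,"rx": 0,"ry": 0,"rz": 0,"jaw": 4},
    {"dx": 2.7,"dy": 0.3,"dz": 0,"rx": 0,"ry": 0,"rz": 0,"jaw": 4},
    {"dx": 0,"dy": 0,"dz": 0,"rx": 0,"ry": 0,"rz": 0,"jaw": 4},
  ],
)

```text
clock: 3.8
tool_pos: [568.6, -13.0, 231.0]
tool_rot: [[0.428, 0.904, 0.0], [0.904, -0.428, 0.002], [0.002, -0.0, -1.0]]
force: [-0.3, -0.5, -0.1]
width: 39.8
grasp_force: 0.0
```

```bash
python3 - <<'E'
from h import *
o=show(["post_a","dish_mid"])
s=r.read_state();print(s["clock"],s["tool_pos"],s["width"])
print(delta([569,-15,152],down(-25)))
cv2.imwrite("pics/s2.png",cv2.resize(o["side"]["frame"][110:290,140:400],None,fx=3,fy=3))
E
```

```text
side post_a [([631, 118, 173], 0.91), ([568, -14, 179], 0.76)]
side dish_mid [([598, 49, 116], 0.71), ([576, -304, 0], 0.54)]
top post_a [([632, 119, 178], 0.5)]
top dish_mid []
4.1 [566.96783731 -17.82951809 231.4469823 ] 40.09573865158101
(array([0.35, 0.06, 7.94]), array([-0. ,  0. , -0.6]))
```

View pics/s2.png

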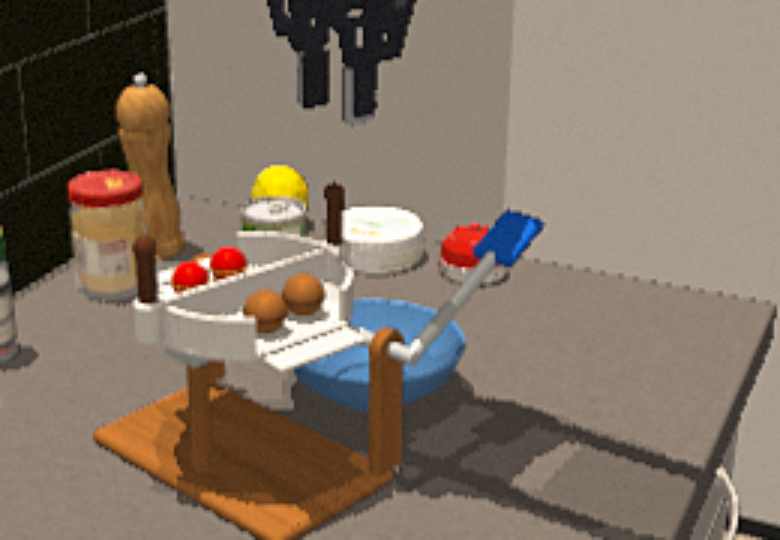

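The fingers straddle post_a (crop px 313 and 360 around the knob at 335). Going straight down, then narrowing the jaws a little without gripping.

Emit:
play_rows(
  rows=[
    {"dx": 0.2,"dy": 0,"dz": 1.3,"rx": 0,"ry": 0,"rz": 0,"jaw": 4},
    {"dx": 0,"dy": 0,"dz": 1.3,"rx": 0,"ry": 0,"rz": 0,"jaw": 4},
    {"dx": 0,"dy": 0,"dz": 1.3,"rx": 0,"ry": 0,"rz": 0,"jaw": 4},
    {"dx": 0,"dy": 0,"dz": 1.3,"rx": 0,"ry": 0,"rz": 0,"jaw": 4},
    {"dx": 0,"dy": 0,"dz": 1.3,"rx": 0,"ry": 0,"rz": 0,"jaw": 4},
    {"dx": 0,"dy": 0,"dz": 1.3,"rx": 0,"ry": 0,"rz": 0,"jaw": 4},
    {"dx": 0,"dy": 0,"dz": 0,"rx": 0,"ry": 0,"rz": 0,"jaw": 3.4},
    {"dx": 0,"dy": 0,"dz": 0,"rx": 0,"ry": 0,"rz": 0,"jaw": 2.8},
    {"dx": 0,"dy": 0,"dz": 0,"rx": 0,"ry": 0,"rz": 0,"jaw": 2.4},
    {"dx": 0,"dy": 0,"dz": 0,"rx": 0,"ry": 0,"rz": 0,"jaw": 2.4},
  ],
)

```text
clock: 5.1
tool_pos: [569.1, -15.4, 154.1]
tool_rot: [[0.43, 0.903, 0.002], [0.903, -0.43, -0.0], [0.0, 0.002, -1.0]]
force: [0.1, 0.1, 0.2]
width: 24.3
grasp_force: 0.0
```

```bash
python3 - <<'E'
from h import *
s=r.read_state();print(s["clock"],s["tool_pos"],s["width"],s["force"])
c=np.array([601,53.5]); d=s["tool_pos"][:2]-c; print(np.hypot(*d),np.degrees(np.arctan2(d[1],d[0])),np.degrees(np.arctan2(s["tool_rot"][1,1],s["tool_rot"][0,1])))
a=np.radians(4/2); print("step 4deg: chord",2*74*np.sin(a)/10*np.cos(a), 2*74*np.sin(a)/10*np.sin(a))
E
```

```text
5.1 [569.11607236 -15.36953025 154.07000984] 24.32864712110974 [0.0934866  0.10245914 0.2425303 ]
75.89200905962694 -114.84231090375431 -25.448664596290815
step 4deg: chord 0.5161979057065272 0.018026028077300565
```

The post is caged with no contact. Turning counter-clockwise about the dish axis at 4° per row.

Emit:
play_rows(
  rows=[
    {"dx": 0,"dy": 0.26,"dz": 0,"rx": 0,"ry": 0,"rz": -2,"jaw": 2.4},
    {"dx": 0,"dy": 0.26,"dz": 0,"rx": 0,"ry": 0,"rz": -2,"jaw": 2.4},
    {"dx": 0,"dy": 0.26,"dz": 0,"rx": 0,"ry": 0,"rz": -2,"jaw": 2.4},
    {"dx": 0.02,"dy": 0.52,"dz": 0,"rx": 0,"ry": 0,"rz": -4,"jaw": 2.4},
    {"dx": 0.02,"dy": 0.52,"dz": 0,"rx": 0,"ry": 0,"rz": -4,"jaw": 2.4},
    {"dx": 0.02,"dy": 0.52,"dz": 0,"rx": 0,"ry": 0,"rz": -4,"jaw": 2.4},
    {"dx": 0.02,"dy": 0.52,"dz": 0,"rx": 0,"ry": 0,"rz": -4,"jaw": 2.4},
    {"dx": 0.02,"dy": 0.52,"dz": 0,"rx": 0,"ry": 0,"rz": -4,"jaw": 2.4},
  ],
)

```text
clock: 5.9
tool_pos: [601.2, -22.6, 153.9]
tool_rot: [[-0.012, 1.0, 0.0], [1.0, 0.012, -0.0], [-0.0, 0.0, -1.0]]
force: [-1.1, 0.6, 0.7]
width: 24.2
grasp_force: 0.6
```

```bash
python3 - <<'E'
from h import *
show(["post_b"],k=2)
s=r.read_state();print(s["clock"],s["tool_pos"],s["width"],s["force"])
c=np.array([601,53.5]); d=s["tool_pos"][:2]-c; print(np.hypot(*d),np.degrees(np.arctan2(d[1],d[0])),np.degrees(np.arctan2(s["tool_rot"][1,1],s["tool_rot"][0,1])))
E
```

```text
side post_b [([597, -21, 181], 0.85), ([603, 126, 172], 0.81)]
top post_b [([605, 129, 177], 0.95), ([600, -22, 176], 0.85)]
6.1 [601.44327639 -22.58351322 153.67100184] 23.853235380413643 [ 0.28783569 -0.07204499  0.79327741]
76.08480451577903 -89.6661881399545 0.46696688569024053
```

Emit:
play_rows(
  rows=[
    {"dx": 0.01,"dy": 0.39,"dz": 0,"rx": 0,"ry": 0,"rz": -3,"jaw": 2.4},
    {"dx": 0.02,"dy": 0.52,"dz": 0,"rx": 0,"ry": 0,"rz": -4,"jaw": 2.4},
    {"dx": 0.02,"dy": 0.52,"dz": 0,"rx": 0,"ry": 0,"rz": -4,"jaw": 2.4},
    {"dx": 0.02,"dy": 0.52,"dz": 0,"rx": 0,"ry": 0,"rz": -4,"jaw": 2.4},
    {"dx": 0.02,"dy": 0.52,"dz": 0,"rx": 0,"ry": 0,"rz": -4,"jaw": 2.4},
    {"dx": 0.02,"dy": 0.52,"dz": 0,"rx": 0,"ry": 0,"rz": -4,"jaw": 2.4},
    {"dx": 0.02,"dy": 0.52,"dz": 0,"rx": 0,"ry": 0,"rz": -4,"jaw": 2.4},
    {"dx": 0.02,"dy": 0.52,"dz": 0,"rx": 0,"ry": 0,"rz": -4,"jaw": 2.4},
    {"dx": 0.02,"dy": 0.52,"dz": 0,"rx": 0,"ry": 0,"rz": -4,"jaw": 2.4},
    {"dx": 0.02,"dy": 0.52,"dz": 0,"rx": 0,"ry": 0,"rz": -4,"jaw": 2.4},
    {"dx": 0.02,"dy": 0.52,"dz": 0,"rx": 0,"ry": 0,"rz": -4,"jaw": 2.4},
  ],
)

```text
clock: 7.2
tool_pos: [651.7, -2.6, 153.5]
tool_rot: [[-0.69, 0.724, 0.0], [0.724, 0.69, -0.002], [-0.001, -0.001, -1.0]]
force: [-0.7, -1.9, -0.5]
width: 24.1
grasp_force: 0.7
```

```bash
python3 - <<'E'
from h import *
show(["post_b","dish_mid"],k=2)
s=r.read_state();print(s["clock"],s["tool_pos"],s["width"],s["force"])
c=np.array([601,53.5]); d=s["tool_pos"][:2]-c; print(np.hypot(*d),np.degrees(np.arctan2(d[1],d[0])),np.degrees(np.arctan2(s["tool_rot"][1,1],s["tool_rot"][0,1])))
E
```

```text
side post_b [([650, -5, 180], 0.73), ([556, 108, 170], 0.61)]
side dish_mid [([599, 52, 115], 0.59), ([668, -301, -4], 0.27)]
top post_b [([648, -5, 176], 0.79), ([554, 113, 179], 0.58)]
top dish_mid [([605, 57, 109], 0.85)]
7.5 [651.53839991  -1.86625606 153.35443263] 23.60162770996877 [ 0.18684771 -0.08854612  0.07233374]
74.96367237665682 -47.61012512136871 43.46962148183875
```

Emit:
play_rows(
  rows=[
    {"dx": 0.01,"dy": 0.39,"dz": 0,"rx": 0,"ry": 0,"rz": -3,"jaw": 2.4},
    {"dx": 0.02,"dy": 0.52,"dz": 0,"rx": 0,"ry": 0,"rz": -4,"jaw": 2.4},
    {"dx": 0.02,"dy": 0.52,"dz": 0,"rx": 0,"ry": 0,"rz": -4,"jaw": 2.4},
    {"dx": 0.02,"dy": 0.52,"dz": 0,"rx": 0,"ry": 0,"rz": -4,"jaw": 2.4},
    {"dx": 0.02,"dy": 0.52,"dz": 0,"rx": 0,"ry": 0,"rz": -4,"jaw": 2.4},
    {"dx": 0.02,"dy": 0.52,"dz": 0,"rx": 0,"ry": 0,"rz": -4,"jaw": 2.4},
    {"dx": 0.02,"dy": 0.52,"dz": 0,"rx": 0,"ry": 0,"rz": -4,"jaw": 2.4},
    {"dx": 0.02,"dy": 0.52,"dz": 0,"rx": 0,"ry": 0,"rz": -4,"jaw": 2.4},
    {"dx": 0.01,"dy": 0.39,"dz": 0,"rx": 0,"ry": 0,"rz": -3,"jaw": 2.4},
    {"dx": 0,"dy": 0,"dz": 0,"rx": 0,"ry": 0,"rz": 0,"jaw": 2.4},
  ],
)

```text
clock: 8.5
tool_pos: [673.3, 36.2, 153.4]
tool_rot: [[-0.976, 0.216, 0.0], [0.216, 0.976, -0.0], [-0.0, -0.0, -1.0]]
force: [0.5, -0.0, 0.4]
width: 23.8
grasp_force: 0.0
```

```bash
python3 - <<'E'
from h import *
show(["post_b","dish_mid","gap_b","walnut_1","sweet_1","paddle","stand","bowl"],k=2)
s=r.read_state();print(s["clock"],s["tool_pos"],s["width"],s["force"],s["joints"])
c=np.array([601,53.5]); d=s["tool_pos"][:2]-c; print(np.hypot(*d),np.degrees(np.arctan2(d[1],d[0])),np.degrees(np.arctan2(s["tool_rot"][1,1],s["tool_rot"][0,1])))
E
```

```text
side post_b [([672, 30, 179], 0.74), ([526, 72, 172], 0.71)]
side dish_mid [([604, 52, 117], 0.83), ([673, 31, 180], 0.51)]
side gap_b [([624, 122, 112], 0.89), ([581, -15, 113], 0.72)]
side walnut_1 [([612, 9, 127], 0.7), ([580, 16, 127], 0.44)]
side sweet_1 [([623, 91, 132], 0.72), ([588, 92, 127], 0.5)]
side paddle [([452, -49, 149], 0.61), ([624, 88, 128], 0.4)]
side stand [([600, 54, -2], 0.91)]
side bowl []
top post_b [([528, 73, 180], 0.57), ([604, 54, -5], 0.41)]
top dish_mid [([602, 56, 111], 0.9)]
top gap_b [([581, -16, 117], 0.88), ([724, -206, -6], 0.73)]
top walnut_1 []
top sweet_1 [([624, 89, 128], 0.66), ([587, 93, 129], 0.56)]
top paddle [([604, 53, -5], 0.67), ([459, -52, 153], 0.59)]
top stand [([601, 54, -2], 0.98)]
top bowl [([561, -66, 1], 0.78)]
9.4 [673.14758969  36.09729873 153.25615028] 23.960306108706035 [ 0.66481496 -0.72741888  0.47763372] [-2.83710334e+00  2.69394375e+01  7.99912379e+01 -4.67539306e-03
  7.30705881e+01 -8.03809749e+01]
74.21676838906171 -13.561253208977904 77.54523304306771
```

The dish stands at the target: divider at about -16.3°, walnut gap at about -106.8° against a stand x of -106.5°. Backing off the post and lifting out.

Emit:
play_rows(
  rows=[
    {"dx": 0,"dy": -0.3,"dz": 0,"rx": 0,"ry": 0,"rz": 0,"jaw": 2.8},
    {"dx": 0,"dy": 0,"dz": 0,"rx": 0,"ry": 0,"rz": 0,"jaw": 3.6},
    {"dx": 0,"dy": 0,"dz": -1,"rx": 0,"ry": 0,"rz": 0,"jaw": 3.6},
    {"dx": 0,"dy": 0,"dz": -1.5,"rx": 0,"ry": 0,"rz": 0,"jaw": 3.6},
    {"dx": 0,"dy": 0,"dz": -2,"rx": 0,"ry": 0,"rz": 0,"jaw": 3.6},
    {"dx": 0,"dy": 0,"dz": -2,"rx": 0,"ry": 0,"rz": 0,"jaw": 3.6},
    {"dx": 0,"dy": 0,"dz": -2,"rx": 0,"ry": 0,"rz": 0,"jaw": 3.6},
    {"dx": 0,"dy": 0,"dz": 0,"rx": 0,"ry": 0,"rz": 0,"jaw": 0},
  ],
)

```text
clock: 10.2
tool_pos: [674.4, 33.1, 242.5]
tool_rot: [[-0.976, 0.216, 0.008], [0.216, 0.976, -0.001], [-0.008, 0.001, -1.0]]
force: [1.3, 0.6, 1.3]
width: 22.7
grasp_force: 0.0
```

```bash
cat >> h.py <<'E'
O=np.array([601,54.,0]); t=np.radians(-106.5)
S=np.array([[np.cos(t),-np.sin(t),0],[np.sin(t),np.cos(t),0],[0,0,1]])
W=lambda x,y,z:O+S@[x,y,z]
RP=(Ro.from_matrix(down(73.5))*Ro.from_euler('y',-15,degrees=True)).as_matrix()
E
python3 - <<'E'
from h import *
show(["paddle","post_b","gap_b"],k=2)
s=r.read_state();print(s["clock"],s["tool_pos"])
print("z tool in stand",S.T@RP[:,2],"paddle pred",W(138,-108,154))
print(delta(W(132,-106,230),RP), W(132,-106,230))
E
```

```text
side paddle [([455, -49, 153], 0.84)]
side post_b [([526, 77, 173], 0.69), ([672, 33, 177], 0.61)]
side gap_b [([623, 121, 108], 0.68), ([582, -13, 115], 0.59)]
top paddle [([457, -52, 154], 0.81), ([563, -66, -1], 0.55)]
top post_b [([530, 75, 178], 0.93), ([672, 30, 177], 0.86)]
top gap_b [([617, 121, 112], 0.73), ([582, -18, 115], 0.63)]
10.6 [672.07990864  33.19847439 237.16319942]
z tool in stand [-3.10013976e-19  2.58819045e-01 -9.65925826e-01] paddle pred [458.25335107 -47.64346618 154.        ]
(array([ 18.89, -11.92,   0.76]), array([  0.5, -15.1,   4. ])) [461.8750826  -42.45857846 230.        ]
```

Emit:
play_rows(
  rows=[
    {"dx": 1.4,"dy": -0.9,"dz": 0,"rx": 0,"ry": 0,"rz": 0,"jaw": 0},
    {"dx": 2.4,"dy": -1.5,"dz": 0,"rx": 0,"ry": 0,"rz": 0,"jaw": 0},
    {"dx": 2.4,"dy": -1.6,"dz": 0,"rx": 0,"ry": 0,"rz": 0,"jaw": 0},
    {"dx": 2.4,"dy": -1.5,"dz": 0,"rx": 0,"ry": 0,"rz": 0,"jaw": 0},
    {"dx": 2.4,"dy": -1.6,"dz": 0,"rx": 0,"ry": 0,"rz": 0,"jaw": 0},
    {"dx": 2.4,"dy": -1.5,"dz": 0,"rx": 0,"ry": 0,"rz": 0,"jaw": 0},
    {"dx": 2.4,"dy": -1.6,"dz": 0,"rx": 0,"ry": 0,"rz": 0,"jaw": 0},
    {"dx": 2.4,"dy": -1.5,"dz": 0,"rx": 0,"ry": 0,"rz": 0,"jaw": 0},
    {"dx": 0.8,"dy": -0.5,"dz": 0,"rx": 0,"ry": 0,"rz": 4,"jaw": 0},
    {"dx": 0,"dy": 0,"dz": 0,"rx": 0,"ry": -7.5,"rz": 0,"jaw": 0},
    {"dx": 0,"dy": 0,"dz": 0,"rx": 0,"ry": -7.5,"rz": 0,"jaw": 0},
    {"dx": 0,"dy": 0,"dz": 0,"rx": 0,"ry": 0,"rz": 0,"jaw": 0},
  ],
)

```text
clock: 11.8
tool_pos: [455.1, -43.4, 236.2]
tool_rot: [[-0.928, 0.283, 0.243], [0.274, 0.959, -0.072], [-0.254, -0.0, -0.967]]
force: [0.1, 0.7, -0.6]
width: 0.0
grasp_force: 0.0
```

```bash
python3 - <<'E'
from h import *
o=show(["paddle"],k=2)
s=r.read_state();print(s["clock"],s["tool_pos"],s["width"],S.T@(s["tool_pos"]-O))
for q in[(135,-107,168),(150,-107,64)]:print(delta(W(*q),RP))
print("1cm down, 1cm stand x:",s["tool_rot"].T@[0,0,-1],s["tool_rot"].T@S[:,0])
cv2.imwrite("pics/s3.png",cv2.resize(o["side"]["frame"][70:310,200:400],None,fx=2.4,fy=2.4))
E
```

```text
side paddle [([454, -49, 152], 0.67)]
top paddle [([459, -49, 155], 0.6), ([576, 22, 129], 0.38)]
12.0 [462.6027212  -45.49927128 239.22882377] -0.29174025767681294 [ 134.70881575 -104.43872234  239.22882377]
(array([ 2.1 , -0.03,  6.81]), array([0., 0., 0.]))
(array([ 4.8 , -1.53, 16.86]), array([0., 0., 0.]))
1cm down, 1cm stand x: [2.59633845e-01 5.09195916e-06 9.65707133e-01] [ 7.34286010e-04 -9.99999712e-01 -1.92142666e-04]
```

View pics/s3.png

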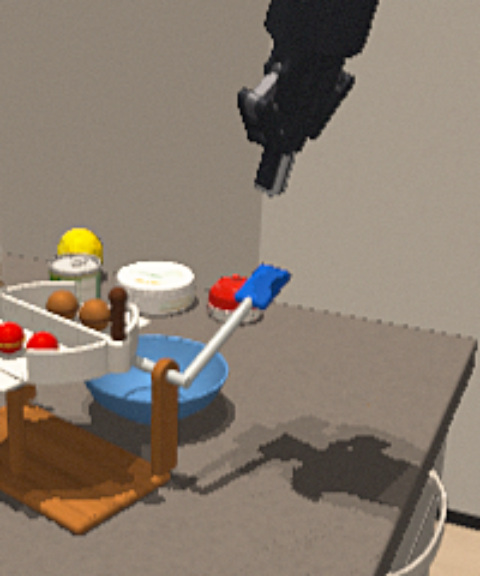

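The closed fingertips at crop px (270,190) are right above the paddle at (263,285). The gripper leans away from the dish. Descending to just above the paddle, then starting to press slowly.

Emit:
play_rows(
  rows=[
    {"dx": 0.42,"dy": 0,"dz": 1.36,"rx": 0,"ry": 0,"rz": 0,"jaw": 0},
    {"dx": 0.42,"dy": 0,"dz": 1.36,"rx": 0,"ry": 0,"rz": 0,"jaw": 0},
    {"dx": 0.42,"dy": 0,"dz": 1.36,"rx": 0,"ry": 0,"rz": 0,"jaw": 0},
    {"dx": 0.42,"dy": 0,"dz": 1.36,"rx": 0,"ry": 0,"rz": 0,"jaw": 0},
    {"dx": 0.42,"dy": 0,"dz": 1.36,"rx": 0,"ry": 0,"rz": 0,"jaw": 0},
    {"dx": 0.13,"dy": -0.05,"dz": 0.48,"rx": 0,"ry": 0,"rz": 0,"jaw": 0},
    {"dx": 0.13,"dy": -0.1,"dz": 0.48,"rx": 0,"ry": 0,"rz": 0,"jaw": 0},
    {"dx": 0.13,"dy": -0.1,"dz": 0.48,"rx": 0,"ry": 0,"rz": 0,"jaw": 0},
    {"dx": 0.13,"dy": -0.1,"dz": 0.48,"rx": 0,"ry": 0,"rz": 0,"jaw": 0},
    {"dx": 0,"dy": 0,"dz": 0,"rx": 0,"ry": 0,"rz": 0,"jaw": 0},
  ],
)

```text
clock: 13.0
tool_pos: [457.8, -47.9, 147.5]
tool_rot: [[-0.926, 0.284, 0.25], [0.274, 0.959, -0.074], [-0.26, 0.0, -0.966]]
force: [1.1, -0.8, 1.8]
width: 0.2
grasp_force: 0.9
```

```bash
python3 - <<'E'
from h import *
o=show(["paddle"],k=2)
s=r.read_state();print(s["clock"],s["tool_pos"],s["force"],S.T@(s["tool_pos"]-O))
print(delta(W(150,-107,64),RP))
cv2.imwrite("pics/s4.png",cv2.resize(o["side"]["frame"][130:310,200:360],None,fx=3,fy=3))
E
```

```text
side paddle [([453, -54, 142], 0.85), ([580, -17, 114], 0.39)]
top paddle [([456, -52, 142], 0.74), ([618, 71, 133], 0.24)]
13.2 [457.76527899 -47.63842573 147.90874948] [1.66479935 0.50227171 0.92440596] [ 138.13378707 -108.4694047   147.90874948]
(array([ 2.05, -1.19,  8.14]), array([0. , 0.1, 0. ]))
```

View pics/s4.png

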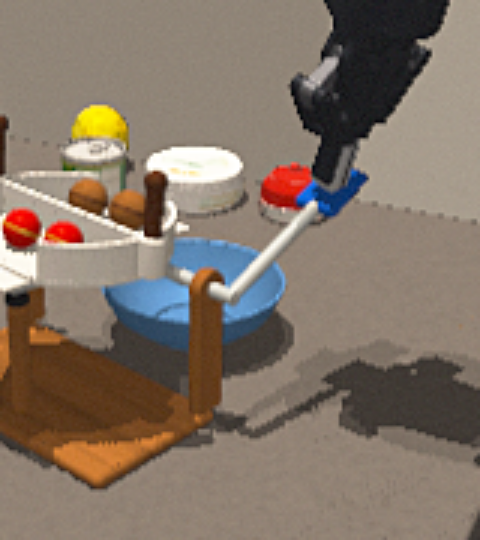

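The tip is on the paddle (crop px 335,190) and the tipping has just begun. Continuing the slow press.

Emit:
play_rows(
  rows=[
    {"dx": 0.12,"dy": -0.08,"dz": 0.48,"rx": 0,"ry": 0,"rz": 0,"jaw": 0},
    {"dx": 0.12,"dy": -0.08,"dz": 0.48,"rx": 0,"ry": 0,"rz": 0,"jaw": 0},
    {"dx": 0.12,"dy": -0.08,"dz": 0.48,"rx": 0,"ry": 0,"rz": 0,"jaw": 0},
    {"dx": 0.12,"dy": -0.08,"dz": 0.48,"rx": 0,"ry": 0,"rz": 0,"jaw": 0},
    {"dx": 0.12,"dy": -0.08,"dz": 0.48,"rx": 0,"ry": 0,"rz": 0,"jaw": 0},
    {"dx": 0.12,"dy": -0.08,"dz": 0.48,"rx": 0,"ry": 0,"rz": 0,"jaw": 0},
    {"dx": 0.12,"dy": -0.08,"dz": 0.48,"rx": 0,"ry": 0,"rz": 0,"jaw": 0},
    {"dx": 0.12,"dy": -0.08,"dz": 0.48,"rx": 0,"ry": 0,"rz": 0,"jaw": 0},
    {"dx": 0.12,"dy": -0.08,"dz": 0.48,"rx": 0,"ry": 0,"rz": 0,"jaw": 0},
    {"dx": 0.12,"dy": -0.08,"dz": 0.48,"rx": 0,"ry": 0,"rz": 0,"jaw": 0},
    {"dx": 0.12,"dy": -0.08,"dz": 0.48,"rx": 0,"ry": 0,"rz": 0,"jaw": 0},
    {"dx": 0.12,"dy": -0.08,"dz": 0.48,"rx": 0,"ry": 0,"rz": 0,"jaw": 0},
  ],
)

```text
clock: 14.4
tool_pos: [455.6, -57.1, 87.7]
tool_rot: [[-0.926, 0.283, 0.249], [0.273, 0.959, -0.073], [-0.259, 0.0, -0.966]]
force: [-0.4, 1.1, 2.6]
width: 0.1
grasp_force: 1.3
```

```bash
python3 - <<'E'
from h import *
o=show(["paddle","walnut_1","sweet_1"],k=2)
s=r.read_state();print(s["clock"],s["tool_pos"],s["force"],S.T@(s["tool_pos"]-O))
print(delta(W(150,-107,62),RP))
cv2.imwrite("pics/s5.png",cv2.resize(o["side"]["frame"][130:310,180:360],None,fx=3,fy=3))
E
```

```text
side paddle [([449, -64, 81], 0.56)]
side walnut_1 [([602, 53, 0], 0.57)]
side sweet_1 []
top paddle [([455, -63, 85], 0.85), ([572, -308, 1], 0.31)]
top walnut_1 [([571, 0, 114], 0.49), ([597, -15, 116], 0.42)]
top sweet_1 [([569, -6, 116], 0.7), ([609, 36, 155], 0.44)]
14.8 [455.39877914 -57.23066158  88.11524689] [-0.21295036 -0.35030899  1.88570572] [ 148.00313437 -108.0141093    88.11524689]
(array([ 0.58, -0.2 ,  2.55]), array([-0. ,  0. ,  0.1]))
```

View pics/s5.png

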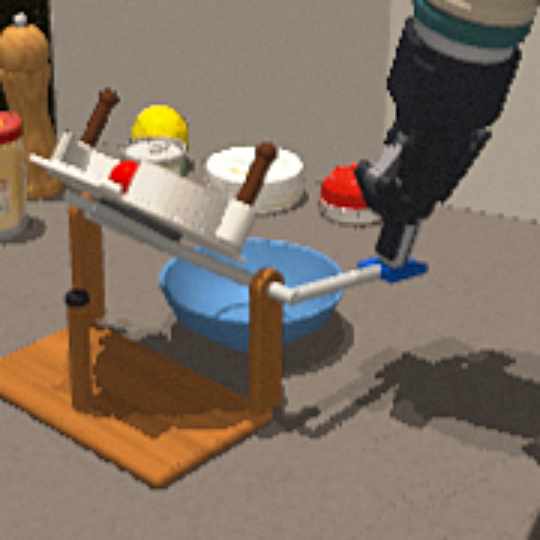

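The dish is tipped about 0.6 rad, the post at crop px (262,155) is well clear of the gripper, and the walnuts are at the sill. Going the rest of the way and holding.

Emit:
play_rows(
  rows=[
    {"dx": 0.12,"dy": -0.04,"dz": 0.48,"rx": 0,"ry": 0,"rz": 0,"jaw": 0},
    {"dx": 0.12,"dy": -0.04,"dz": 0.48,"rx": 0,"ry": 0,"rz": 0,"jaw": 0},
    {"dx": 0.12,"dy": -0.04,"dz": 0.48,"rx": 0,"ry": 0,"rz": 0,"jaw": 0},
    {"dx": 0.12,"dy": -0.04,"dz": 0.48,"rx": 0,"ry": 0,"rz": 0,"jaw": 0},
    {"dx": 0.12,"dy": -0.04,"dz": 0.48,"rx": 0,"ry": 0,"rz": 0,"jaw": 0},
    {"dx": 0,"dy": 0,"dz": 0,"rx": 0,"ry": 0,"rz": 0,"jaw": 0},
    {"dx": 0,"dy": 0,"dz": 0,"rx": 0,"ry": 0,"rz": 0,"jaw": 0},
    {"dx": 0,"dy": 0,"dz": 0,"rx": 0,"ry": 0,"rz": 0,"jaw": 0},
    {"dx": 0,"dy": 0,"dz": 0,"rx": 0,"ry": 0,"rz": 0,"jaw": 0},
    {"dx": 0,"dy": 0,"dz": 0,"rx": 0,"ry": 0,"rz": 0,"jaw": 0},
  ],
)

```text
clock: 15.8
tool_pos: [454.9, -59.2, 63.2]
tool_rot: [[-0.927, 0.283, 0.248], [0.273, 0.959, -0.074], [-0.259, -0.0, -0.966]]
force: [-1.1, -2.4, 1.4]
width: -0.0
grasp_force: 1.0
```

```bash
python3 - <<'E'
from h import *
o=show(["paddle","walnut_1","sweet_1","bowl"],k=3)
s=r.read_state();print(s["clock"],s["tool_pos"],s["force"],S.T@(s["tool_pos"]-O))
f=np.hstack([cv2.resize(o["side"]["frame"][130:310,180:340],None,fx=2.5,fy=2.5),cv2.resize(o["top"]["frame"][140:260,180:290],(400,450))])
cv2.imwrite("pics/s6.png",f)
E
```

```text
side paddle [([451, -55, 57], 0.93), ([609, 75, 191], 0.35)]
side walnut_1 [([580, -59, 16], 0.51), ([666, -301, -1], 0.45), ([605, 25, 159], 0.19)]
side sweet_1 [([603, 29, 162], 0.54)]
side bowl [([569, -63, 0], 0.87)]
top paddle [([456, -58, 61], 0.86), ([606, 59, -2], 0.29)]
top walnut_1 [([581, -62, 22], 0.62), ([552, -51, 20], 0.52)]
top sweet_1 [([572, 39, 165], 0.55), ([605, 27, 156], 0.45)]
top bowl [([563, -66, -1], 0.82)]
16.3 [455.01248667 -59.08218619  63.13882835] [-0.95341927 -2.07374188  1.42324997] [ 149.8881257  -107.85863273   63.13882835]
```

View pics/s6.png

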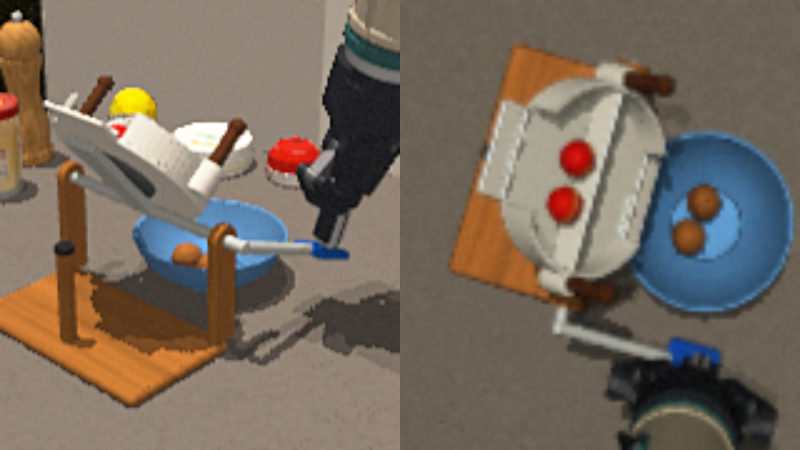

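Both walnuts are in the bowl (right panel px 690,238 and 703,200) and both sweets are still in the dish (577,158 and 565,205). Now easing the paddle up slowly along the same path.

Emit:
play_rows(
  rows=[
    {"dx": -0.12,"dy": 0.06,"dz": -0.48,"rx": 0,"ry": 0,"rz": 0,"jaw": 0},
    {"dx": -0.12,"dy": 0.06,"dz": -0.48,"rx": 0,"ry": 0,"rz": 0,"jaw": 0},
    {"dx": -0.12,"dy": 0.06,"dz": -0.48,"rx": 0,"ry": 0,"rz": 0,"jaw": 0},
    {"dx": -0.12,"dy": 0.06,"dz": -0.48,"rx": 0,"ry": 0,"rz": 0,"jaw": 0},
    {"dx": -0.12,"dy": 0.06,"dz": -0.48,"rx": 0,"ry": 0,"rz": 0,"jaw": 0},
    {"dx": -0.12,"dy": 0.06,"dz": -0.48,"rx": 0,"ry": 0,"rz": 0,"jaw": 0},
    {"dx": -0.12,"dy": 0.06,"dz": -0.48,"rx": 0,"ry": 0,"rz": 0,"jaw": 0},
    {"dx": -0.12,"dy": 0.06,"dz": -0.48,"rx": 0,"ry": 0,"rz": 0,"jaw": 0},
    {"dx": -0.12,"dy": 0.06,"dz": -0.48,"rx": 0,"ry": 0,"rz": 0,"jaw": 0},
    {"dx": -0.12,"dy": 0.06,"dz": -0.48,"rx": 0,"ry": 0,"rz": 0,"jaw": 0},
    {"dx": -0.12,"dy": 0.06,"dz": -0.48,"rx": 0,"ry": 0,"rz": 0,"jaw": 0},
    {"dx": -0.12,"dy": 0.06,"dz": -0.48,"rx": 0,"ry": 0,"rz": 0,"jaw": 0},
  ],
)

```text
clock: 17.5
tool_pos: [456.5, -51.7, 123.1]
tool_rot: [[-0.926, 0.283, 0.249], [0.274, 0.959, -0.073], [-0.259, 0.0, -0.966]]
force: [1.3, -0.7, 1.4]
width: -0.0
grasp_force: 0.9
```

Emit:
play_rows(
  rows=[
    {"dx": -0.12,"dy": 0.06,"dz": -0.48,"rx": 0,"ry": 0,"rz": 0,"jaw": 0},
    {"dx": -0.12,"dy": 0.06,"dz": -0.48,"rx": 0,"ry": 0,"rz": 0,"jaw": 0},
    {"dx": -0.12,"dy": 0.06,"dz": -0.48,"rx": 0,"ry": 0,"rz": 0,"jaw": 0},
    {"dx": -0.12,"dy": 0.06,"dz": -0.48,"rx": 0,"ry": 0,"rz": 0,"jaw": 0},
    {"dx": -0.12,"dy": 0.06,"dz": -0.48,"rx": 0,"ry": 0,"rz": 0,"jaw": 0},
    {"dx": -0.12,"dy": 0.06,"dz": -0.48,"rx": 0,"ry": 0,"rz": 0,"jaw": 0},
    {"dx": -0.09,"dy": 0.06,"dz": -0.36,"rx": 0,"ry": 0,"rz": 0,"jaw": 0},
    {"dx": -0.09,"dy": 0.06,"dz": -0.36,"rx": 0,"ry": 0,"rz": 0,"jaw": 0},
    {"dx": -0.09,"dy": 0.06,"dz": -0.36,"rx": 0,"ry": 0,"rz": 0,"jaw": 0},
    {"dx": -0.09,"dy": 0.06,"dz": -0.36,"rx": 0,"ry": 0,"rz": 0,"jaw": 0},
    {"dx": -0.12,"dy": 0,"dz": -0.48,"rx": 0,"ry": 0,"rz": 0,"jaw": 0},
    {"dx": -0.24,"dy": 0,"dz": -0.96,"rx": 0,"ry": 0,"rz": 0,"jaw": 0},
  ],
)

```text
clock: 18.7
tool_pos: [456.2, -45.8, 181.7]
tool_rot: [[-0.927, 0.283, 0.246], [0.274, 0.959, -0.073], [-0.257, -0.0, -0.966]]
force: [-0.4, 0.2, 0.1]
width: -0.0
grasp_force: 0.0
```

Emit:
play_rows(
  rows=[
    {"dx": -0.3,"dy": 0,"dz": -1.2,"rx": 0,"ry": 0,"rz": 0,"jaw": 0},
    {"dx": -0.5,"dy": 0,"dz": -2,"rx": 0,"ry": 0,"rz": 0,"jaw": 0},
    {"dx": -0.5,"dy": 0,"dz": -2,"rx": 0,"ry": 0,"rz": 0,"jaw": 0},
    {"dx": -0.3,"dy": 0,"dz": -1.2,"rx": 0,"ry": 0,"rz": 0,"jaw": 0},
    {"dx": 0,"dy": 0,"dz": 0,"rx": 0,"ry": 0,"rz": 0,"jaw": 0},
    {"dx": 0,"dy": 0,"dz": 0,"rx": 0,"ry": 0,"rz": 0,"jaw": 0},
  ],
)

```text
clock: 19.3
tool_pos: [455.6, -45.5, 248.0]
tool_rot: [[-0.926, 0.283, 0.248], [0.274, 0.959, -0.073], [-0.259, -0.0, -0.966]]
force: [-0.4, 0.4, -0.7]
width: 0.2
grasp_force: 0.0
```

```bash
python3 - <<'E'
from h import *
o=show(["paddle","walnut_1","sweet_1","bowl","timer","balm_tin","tin_paste"],k=3)
s=r.read_state();print(s["clock"],s["tool_pos"],s["force"])
f=np.hstack([cv2.resize(o["side"]["frame"][130:310,180:340],None,fx=2.5,fy=2.5),cv2.resize(o["top"]["frame"][140:260,180:290],(400,450))])
cv2.imwrite("pics/s7.png",f)
E
```

```text
side paddle [([453, -50, 153], 0.82), ([580, 75, 129], 0.74), ([606, 53, -1], 0.18)]
side walnut_1 [([575, -68, 18], 0.51)]
side sweet_1 [([615, 65, 128], 0.66), ([584, 74, 132], 0.56)]
side bowl [([572, -67, 2], 0.84), ([577, -67, 17], 0.25)]
side timer [([577, -301, -2], 0.48)]
side balm_tin [([663, -299, -1], 0.84)]
side tin_paste [([725, -207, 2], 0.87)]
top paddle [([459, -50, 153], 0.77), ([563, -67, 1], 0.39)]
top walnut_1 [([580, -63, 22], 0.61), ([550, -51, 18], 0.53)]
top sweet_1 [([583, 75, 129], 0.53), ([614, 64, 124], 0.37), ([602, 57, -2], 0.32)]
top bowl [([562, -68, 0], 0.8)]
top timer [([574, -304, 1], 0.77), ([564, -66, 1], 0.26)]
top balm_tin [([665, -296, 0], 0.71)]
top tin_paste [([724, -207, -6], 0.6)]
20.1 [455.92477815 -45.55734691 247.91153436] [ 0.13283728  0.25187108 -0.08995316]
```

View pics/s7.png

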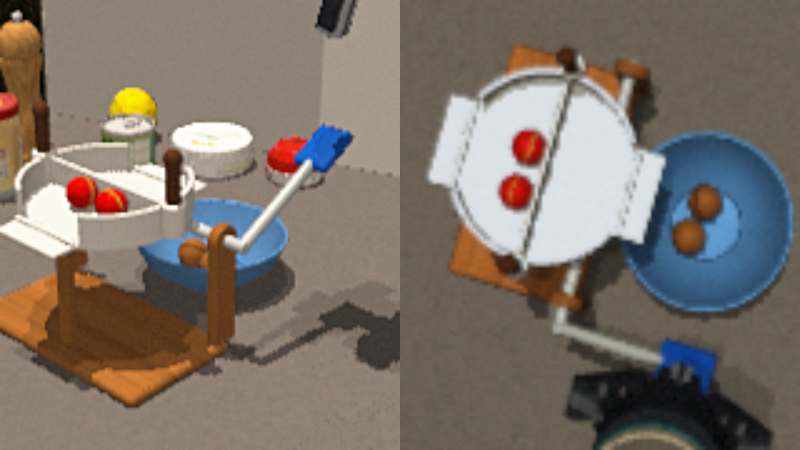

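The dish is level again and the walnuts are in the bowl at px (690,238) and (703,200). The sweets are in the dish at (528,147) and (515,190), the bystanders are unmoved, and the gripper is clear.

```bash
python3 -c "
from plant import r
print(r.close_job())"
```

```text
the job is handed in; nothing more can be done
None
```

Done and handed in at about 20 s: both walnuts are in the blue bowl, the dish is back level with both red sweets still in it, and the bystanders stayed where they were.

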